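Dispense one jam portion and slide it to the order

TASK

An order on the red mat needs one jam portion. Press the dispenser's black plunger right down once and let it come fully up again, so that a single jam tub comes out, then slide that tub along the counter with your fingertips until it stands wholly on the red mat beside the plate. Do not pinch, lift or tip the tub, keep the other tubs in the dispenser, and leave the plate, mug, bottle and sugar jar where they stand.

Things in the scene. Friction and masses are not known exactly. Their poses are not given: they have to be found in the camera images.
- dispenser: Jam-portion dispenser, screwed down. Origin: on the counter under the middle of the magazine; -x points out of the mouth, z up. Base plate 150 x 84 x 3 mm (x -26 to 124 mm). Clear square magazine (x, y within +-28 mm, open top 60 mm up) holds the tubs; behind it a housing (x 28 to 120, y +-26, top 60 mm) carries the plunger at x = 72 mm.
- mouth (a point): Middle of the mouth's sill at the magazine's front, 3 mm above the counter; same axes as the dispenser. Pressing the plunger pushes the lowest tub straight out along -x, off the base plate onto the counter; pressed steadily it stops with its centre about 62 mm from this point, but knocked down fast it can slide 100 mm farther. As the plunger rises the next tub drops down inside.
- plunger (a joint): Travel of the plunger in m: 0 fully up, 0.032 fully down. Spring return: it needs about 3 N to start and 7 to 12 N to reach the bottom; it rises by itself within a second when let go. The whole stroke is needed to bring a tub clear of the mouth.
- plunger_top (a point): Centre of the flat top of the plunger's round black knob (40 mm across), 114 mm above the counter when up, 82 mm when down. It moves straight down. Its z is up.
- tub1: The lowest tub in the magazine, the one that comes out: round jam tub, 42 mm across, 18 mm high, about 30 g, dark red with a gold lid. Origin: centre of its underside. In the magazine it stands 3 mm above the counter. On the counter it slides when pushed (friction about 0.6).
- tub2: The next tub, same size, on top of tub1; it drops 18 mm when tub1 has gone and the plunger is up. It must stay in the magazine. Origin: centre of its underside.
- tub3: The top tub, same size, on top of tub2. It must stay in the magazine. Origin: centre of its underside.
- red_mat: Red order mat, a thin flat sheet stuck to the counter (under 1 mm, no edge to catch on), 260 mm along its x by 140 mm along its y. Origin: its centre. To the left or the right of the dispenser. The plate stands on the half towards its +x; the half towards its -x (the robot's side) is free.
- grey_mat: Dark grey order mat, same size and axes as the red one, on the dispenser's other side, with the mug on it. Origin: its centre.
- plate: Small white plate, 124 mm across, 16 mm high, loose, on the red mat. Origin: centre of its underside.
- mug: Blue mug, 76 mm across, 85 mm high, with a handle, loose, on the grey mat. Origin: centre of its underside.
- juice: Small juice bottle with a green cap, 56 mm across, 155 mm high, loose, on the counter on the far side of one of the mats, away from the dispenser. Origin: centre of its underside.
- sugar: Sugar jar, 68 mm across, 90 mm high, loose, on the counter on the far side of one of the mats, away from the dispenser. Origin: centre of its underside.
There are look-alikes about, which are no part of the job. Leave any purple look-alike of the tub3 alone.

How it is judged:
On the way, in this order (a step that is already met when the one before it is completed fails the run):
1. the plunger is pressed right down (within 4 mm of the bottom) and the lowest tub is out of the mouth (value of joint plunger above 0.028 m and x of tub1 in the frame of dispenser below -0.06 m), for 0.05 s.
2. the plunger is fully up again (within 2 mm) and the next tub has dropped down in the magazine (value of joint plunger below 0.002 m and z of tub2 in the frame of dispenser below 0.007 m and x of tub1 in the frame of dispenser below -0.05 m), for 0.1 s.
At the end, for the whole second after the job is handed in: The dispensed tub stands upright and at rest flat on the counter, its whole outline on the red mat (2 mm grace); the plunger is fully up (within 2 mm); the two other tubs are in the magazine, one step lower; plate, mug, bottle and jar are within 15 mm of where they stood (x of tub1 in the frame of red_mat between -0.111 and 0.111 m and y of tub1 in the frame of red_mat between -0.051 and 0.051 m and height (world z) of tub1 below 0.003 m and angle between tub1's own z axis and vertical below 0.08 rad and linear speed of tub1 below 0.01 m/s and value of joint plunger below 0.002 m and horizontal distance between each of tub2, tub3 and dispenser below 0.006 m and z of tub2 in the frame of dispenser below 0.007 m and z of tub3 in the frame of dispenser below 0.025 m and distance of each of plate, mug, juice, sugar from where it was at the start of the episode below 0.015 m); the robot touches nothing.
It fails at once if the dispensed tub is lifted (underside over 15 mm above the counter) or tipped over (over 35 degrees) (height (world z) of tub1 above 0.015 m or angle between tub1's own z axis and vertical above 0.6 rad).
It fails at once if the tub is pinched or pressed hard (over 30 N from the fingers) (contact force between the fingers and tub1 above 30 N).
It fails at once if a second tub is pushed out of the magazine (x of any of tub2, tub3 in the frame of dispenser below -0.01 m).
It fails at once if a tub is taken up out of the magazine (raised over 12 mm) (z of tub2 in the frame of dispenser above 0.033 m or z of tub3 in the frame of dispenser above 0.051 m).
It fails at once if the plate, mug, bottle or sugar jar is pushed over 15 mm, lifted or tipped (distance of any of plate, mug, juice, sugar from where it was at the start of the episode above 0.015 m or angle between any of plate, mug, juice, sugar's own z axis and vertical above 0.25 rad).
It also fails if it takes over 56 s, if anything falls off the work surface, if the arm or the gripper's body presses on something with over 40 N, if the wrist force passes 120 N, or if a joint passes its speed limit or range.

ROBOT

A 6-joint arm with a two-finger parallel gripper is mounted at the origin on the work surface. World frame = base frame: x ahead of the robot, y to its left, z up, the work surface at z = 0. Lengths are in m, angles in rad, forces in N, time in s.
With the tool pointing down it reaches from about 0.35 to 0.775 m from the base axis. Payload 5.5 kg.
Tool frame: the origin (TCP) lies midway between the tips of the shut fingers; the grasp point (between the pads) lies 19 mm behind it; z points along the fingers, y is the direction in which the jaws open and shut (so a half turn about z gives the same grasp; the last joint's range is limited). The gripper opens to 85 mm and grips with 20 to 120 N. Pads are 22 mm wide; open, the fingers measure 114 mm over their backs; the gripper's body (76 mm by 85 mm) begins 54 mm behind the grasp point. The pads swing forward as they close: fully open they stand 13 mm farther back than shut.
Start: joints at [-1.448, 0.313, 0.046, 1.304, 0, 1.431], TCP at [0.149, -0.555, 0.231] pointing down, gripper open.
Joint ranges: [-2.76, 2.76], [-0.86, 1.69], [-1.03, 1.26], [-2.2, 2.34], [-1.47, 1.5], [-3.14, 3.14]. Speed limits (rad/s): [2.57, 2.57, 3.14, 3.14, 3.14, 3.14].

INTERFACE

Orientations are given as a unit quaternion [w, x, y, z].
In Python, from plant import r gives the robot as it stands. The module is installed in compiled form; this text tells all that it offers.
- The arm moves only by the shell command python3 -m pendant 'ROWS' [FORCE]. ROWS is JSON, a list of rows, each a list of 5 numbers: the finger opening in cm, from 0 to 8.54, then the shift along the tool's x, y, z in cm, then the turn about the tool's z in rad. A call has exactly 5 rows; each row is the pose to reach, as a shift and turn from the pose commanded when the call began, along the tool's axes at that moment; what a row does not reach only later rows make up. A row lasts 1/8 s, in which the tool goes at most 62.5 mm and 10.7 degrees, less where a joint would pass 70% of its speed; a pose out of reach is approached as far as the arm can. A call with a gripper value outside its range is refused whole. The fingers move at their own pace and stop on an object; FORCE is the grip in N (left out, the last holds). Time passes only in rows, so rows that repeat a pose let the fingers close, or fill a call up. It gives the time, the measured TCP pose, the force and the opening at its end, in the units of the state.
- r.observe(): the state, without advancing time (a new reading comes with each control period).
- r.snapshot(name): name is "scene" or "top" or "wrist"; returns a dict with "color" (384x512x3 uint8, red, green, blue), "camera_matrix" (3x3 intrinsics, pixels), "R" (3x3) and "t" (3): a world point X has camera coordinates R X + t; the wrist camera has in their place "mount" (4x4, takes a point from camera to tool coordinates, whose origin is the TCP and whose axes are the flange's). Camera axes: x right, y down, z forward; pixel columns grow to the right and rows downward; lengths in m; the calibration is good to about 2 mm. A picture is of the moment at which its call begins: read the wrist's pose just before it. There is no depth.
- r.finish_job(): hands the job in, once; it reports no verdict.
The state is a dict: "time": time; "q": joint angles; "qvel": joint speeds; "joint_efforts": joint torques, N m; "eef_pos": TCP position; "orientation": TCP orientation; "force": force on the tool from outside, world axes, zero at the start; "torque": the same for the moment, N m; "width": finger opening in m.
Only numpy, scipy, OpenCV 4.12 (cv2) and the standard library are available. Lean on these libraries where they do the work, as an engineer would, in place of code of your own. Each camera call takes 0.05 s, during which the arm holds its last target. There are 200 camera calls.

## Working session

There is one attempt and no reset: what is moved stays moved. The work goes in short steps, Python scripts to look and compute and a shell command to move; the robot and the scene stay as the last step left them, time stands still between calls to the robot, and variables do not carry over. Pictures are saved under pics/ and viewed, about 8 in all and at most 12, crops included, and the job is handed in when it is done.

```bash
mkdir -p pics; cat > h.py <<'E'
from plant import r
import numpy as np, cv2
def snap(name,fn):
    o=r.observe(); s=r.snapshot(name)
    np.savez('pics/'+fn+'.npz',**{k:np.array(v) for k,v in s.items()},p=o['eef_pos'],q=o['orientation'])
    cv2.imwrite('pics/'+fn+'.png',cv2.resize(s['color'][:,:,::-1],None,fx=1.5,fy=1.5,interpolation=cv2.INTER_CUBIC)); return s
def ray(fn,u,v,z):
    "pixel (in 1.5x picture) to world at height z; fixed cameras"
    s=np.load('pics/'+fn+'.npz'); K=s['camera_matrix'];R=s['R'];t=s['t']
    d=R.T@np.linalg.solve(K,[u/1.5,v/1.5,1]); c=-R.T@t
    return (c+d*(z-c[2])/d[2]).round(4)
E
python3 - <<'E'
from h import *
for n in('top','scene'): snap(n,n+'0')
o=r.observe(); print({k:np.round(v,3) for k,v in o.items()})
E
```

```text
{'time': np.float64(0.1), 'q': array([-1.448,  0.314,  0.045,  1.304, -0.   ,  1.431]), 'qvel': array([ 0.001, -0.002,  0.003, -0.   , -0.   , -0.   ]), 'joint_efforts': array([ 2.0000e-03, -4.8173e+01,  2.9924e+01,  1.3000e-02, -0.0000e+00,
        0.0000e+00]), 'eef_pos': array([ 0.149, -0.555,  0.23 ]), 'orientation': array([-0.001,  0.991,  0.131, -0.   ]), 'force': array([0.5  , 0.212, 0.062]), 'torque': array([ 0.019, -0.022,  0.043]), 'width': np.float64(0.086)}
```

View pics/top0.png

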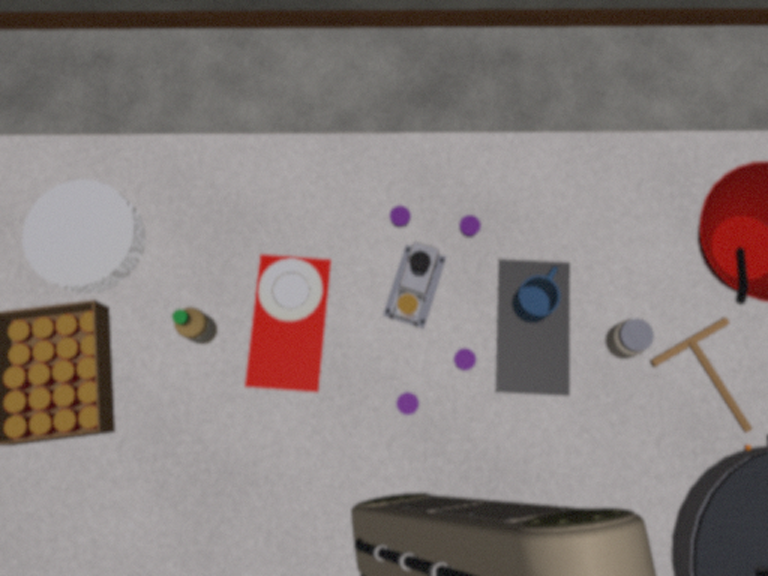

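View pics/scene0.png

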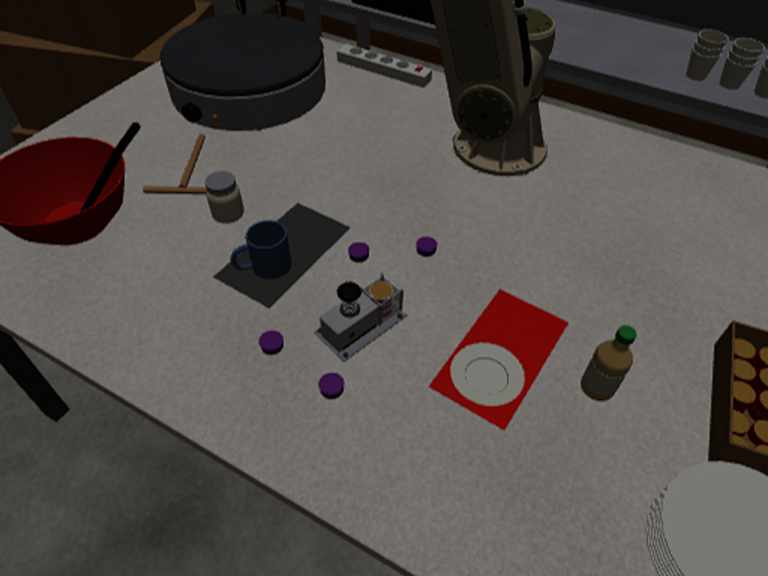

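The top view shows the red mat with corners (261,255), (330,260), (318,390), (246,386). The plate is at (291,290), the plunger knob at (420,263) and the magazine at (407,304), with its mouth facing down the picture. Purple look-alikes are at (465,359), (407,403), (400,216) and (470,226).

```bash
python3 - <<'E'
from h import *
for n,u,v,z in [('matA',261,255,0),('matB',330,260,0),('matC',318,390,0),('matD',246,386,0),('plate',291,290,.016),('knob',420,263,.114),('tub3',407,304,.057),('b1',410,242,.003),('b2',445,256,.003),('b3',424,327,.003),('b4',386,319,.003),('p1',465,359,.018),('p2',407,403,.018),('mug',536,298,.085),('bottle',180,317,.155)]:
    print(n,ray('top0',u,v,z))
print('scene knob',ray('scene0',349,292,.114),'tub3',ray('scene0',381,290,.057))
s=np.load('pics/top0.npz');print(-s['R'].T@s['t'])
im=cv2.imread('pics/top0.png')[225:425,230:490]
cv2.imwrite('pics/c.png',cv2.resize(im,None,fx=3,fy=3,interpolation=cv2.INTER_CUBIC))
E
```

```text
matA [0.6923 0.288  0.    ]
matB [0.6814 0.1522 0.    ]
matC [0.4278 0.1714 0.    ]
matD [0.4361 0.3079 0.    ]
plate [0.6181 0.2249 0.016 ]
knob [ 0.6455 -0.0208  0.114 ]
tub3 [0.5815 0.0024 0.057 ]
b1 [ 0.7163 -0.0053  0.003 ]
b2 [ 0.6875 -0.0738  0.003 ]
b3 [ 0.5467 -0.0307  0.003 ]
b4 [0.5627 0.0424 0.003 ]
p1 [ 0.4828 -0.1066  0.018 ]
p2 [0.4014 0.0035 0.018 ]
mug [ 0.5859 -0.2325  0.085 ]
bottle [0.5422 0.3927 0.155 ]
scene knob [ 0.6539 -0.0132  0.114 ] tub3 [0.581  0.0057 0.057 ]
[0.3294034  0.02120074 1.36585195]
```

View pics/c.png

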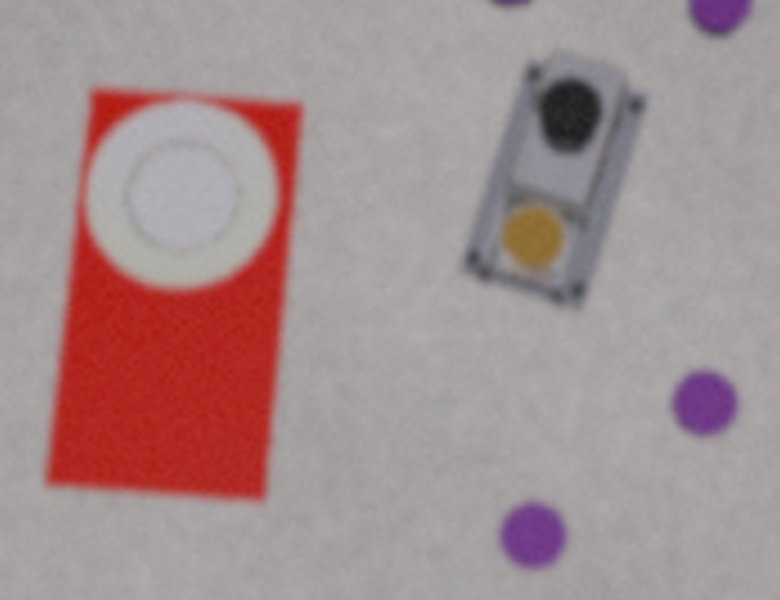

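```bash
cat > to.py <<'E'
import sys
from h import *
from scipy.spatial.transform import Rotation as R
x,y,z,yaw=map(float,sys.argv[1:])
o=r.observe();q=np.array(o['orientation']);M=R.from_quat(q[[1,2,3,0]]).as_matrix()
d=M.T@(np.array([x,y,z])-o['eef_pos'])*100; y0=np.arctan2(M[1,0],M[0,0])
print('t',o['time'],'pos',np.round(o['eef_pos'],4),'yaw',y0.round(3),'F',np.round(o['force'],1),'shift',d.round(2),'turn',round(y0-yaw,3),'tilt z',M[:,2].round(3))
E
python3 -m pendant '[[0,12.4,-7.8,1,-0.18],[0,24,-15,2,-0.36],[0,36,-23,3,-0.54],[0,48,-30,4,-0.72],[0,62.4,-38.9,5,-0.9]]'; python3 to.py 0.65 -0.018 0.18 1.571
```

```text
time: 0.72
eef_pos: [0.3622, -0.3249, 0.2093]
orientation: [-0.0, 0.834, 0.551, -0.0]
force: [0.5, -1.6, -0.2]
width: 0.0001
t 0.725 pos [ 0.3622 -0.3249  0.2093] yaw 1.168 F [ 0.5 -1.6 -0.2] shift [39.51 14.46  2.93] turn -0.403 tilt z [-0.  0. -1.]
```

```bash
python3 -m pendant '[[0,5,1.8,0.5,-0.1],[0,11,4,1,-0.2],[0,17,6.2,1.5,-0.3],[0,23,8.4,2,-0.4],[0,28,10.2,2.9,-0.4]]'; python3 to.py 0.65 -0.018 0.18 1.571
```

```text
time: 1.35
eef_pos: [0.5674, -0.1083, 0.1804]
orientation: [0.0, 0.709, 0.705, 0.0]
force: [0.1, -0.6, -0.2]
width: -0.0
t 1.35 pos [ 0.5674 -0.1083  0.1804] yaw 1.564 F [ 0.1 -0.6 -0.2] shift [9.09 8.2  0.04] turn -0.007 tilt z [ 0. -0. -1.]
```

```bash
python3 -m pendant '[[0,3,2.7,0,0],[0,6,5.4,0,0],[0,9.1,8.2,0,-0.007],[0,9.1,8.2,0,-0.007],[0,9.1,8.2,0,-0.007]]'; python3 - <<'E'
from h import *
snap('wrist','w1'); s=np.load('pics/w1.npz');print(s['mount'].round(3))
E
python3 to.py 0.65 -0.018 0.125 1.571
```

```text
time: 1.98
eef_pos: [0.6481, -0.0198, 0.1799]
orientation: [-0.001, 0.707, 0.707, -0.001]
force: [-1.4, 0.4, -0.0]
width: -0.0001
[[-0.    -0.959 -0.282  0.072]
 [ 1.    -0.     0.    -0.   ]
 [-0.    -0.282  0.959 -0.142]
 [ 0.     0.     0.     1.   ]]
t 2.025 pos [ 0.648  -0.0203  0.1802] yaw 1.569 F [ 0.1  0.1 -0.5] shift [0.23 0.21 5.52] turn -0.002 tilt z [-0.001 -0.    -1.   ]
```

View pics/w1.png

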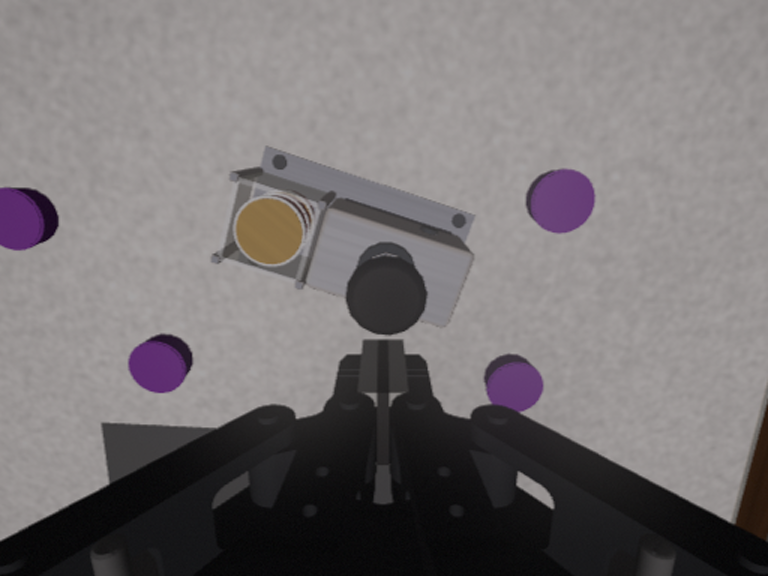

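The knob's top is centred at (387,294) and the top tub's lid at (270,230). The fingers are shut.

```bash
cat >> h.py <<'E'
def wray(fn,u,v,z):
    from scipy.spatial.transform import Rotation as R
    s=np.load('pics/'+fn+'.npz');M=R.from_quat(s['q'][[1,2,3,0]]).as_matrix();m=s['mount']
    d=M@m[:3,:3]@np.linalg.solve(s['camera_matrix'],[u/1.5,v/1.5,1]); c=M@m[:3,3]+s['p']
    return (c+d*(z-c[2])/d[2]).round(4)
E
python3 - <<'E'
from h import *
print(wray('w1',387,294,.114),wray('w1',270,230,.057))
E
```

```text
[ 0.6498 -0.0161  0.114 ] [0.5822 0.0045 0.057 ]
```

```bash
python3 -m pendant '[[0,0.3,0.2,2,0],[0,0.3,0.2,4,0],[0,0.3,0.2,5.4,0],[0,0.3,0.2,6,0],[0,0.3,0.2,6.3,0]]'; python3 to.py 0.65 -0.017 0.081 1.571;  python3 -m pendant '[[0,0,0,0.4,0],[0,0,0,0.8,0],[0,0,0,1.2,0],[0,0,0,1.6,0],[0,0,0,2,0]]'; python3 to.py 0.65 -0.017 0.081 1.571
```

```text
time: 2.65
eef_pos: [0.6507, -0.0172, 0.1177]
orientation: [0.0, 0.708, 0.707, 0.0]
force: [1.3, 0.2, 0.5]
width: -0.0004
t 2.65 pos [ 0.6507 -0.0172  0.1177] yaw 1.569 F [1.3 0.2 0.5] shift [ 0.02 -0.07  3.67] turn -0.002 tilt z [ 0. -0. -1.]
time: 3.28
eef_pos: [0.6514, -0.017, 0.0997]
orientation: [0.001, 0.707, 0.707, 0.001]
force: [-3.9, -0.3, 9.1]
width: -0.0
t 3.275 pos [ 0.6514 -0.017   0.0997] yaw 1.57 F [-3.9 -0.3  9.1] shift [-0.   -0.14  1.87] turn -0.001 tilt z [ 0.002 -0.001 -1.   ]
```

```bash
python3 -m pendant '[[0,0,0,0.4,0],[0,0,0,0.8,0],[0,0,0,1.2,0],[0,0,0,1.6,0],[0,0,0,1.75,0]]'; python3 to.py 0.65 -0.017 0.081 1.571;  python3 -m pendant '[[0,0,0,0.1,0],[0,0,0,0.2,0],[0,0,0,0.2,0],[0,0,0,0.2,0],[0,0,0,0.2,0]]'; python3 to.py 0.65 -0.017 0.081 1.571
```

```text
time: 3.9
eef_pos: [0.6513, -0.017, 0.082]
orientation: [0.001, 0.707, 0.707, 0.0]
force: [-3.8, 0.1, 16.6]
width: -0.0003
t 3.9 pos [ 0.6513 -0.017   0.082 ] yaw 1.57 F [-3.8  0.1 16.6] shift [-0.   -0.13  0.1 ] turn -0.001 tilt z [ 0.002 -0.001 -1.   ]
time: 4.53
eef_pos: [0.6515, -0.017, 0.082]
orientation: [0.002, 0.707, 0.707, 0.001]
force: [-5.6, -0.6, 18.6]
width: 0.0001
t 4.525 pos [ 0.6515 -0.017   0.082 ] yaw 1.57 F [-5.6 -0.6 18.6] shift [-0.   -0.15  0.1 ] turn -0.001 tilt z [ 0.003 -0.001 -1.   ]
```

The plunger is at the bottom: TCP height is 0.082 and the force is levelling off near 18 N. Next I let it rise, back off and look.

```bash
python3 -m pendant '[[0,0,0,-0.8,0],[0,0,0,-2,0],[0,0,0,-4,0],[0,0,0,-7,0],[0,0,0,-10,0]]';  python3 -m pendant '[[2.4,-2,-4,0,0],[2.4,-4,-8,0,0],[2.4,-6,-12,0,0],[2.4,-7,-15.4,0,0],[2.4,-7,-15.4,0,0]]'; python3 - <<'E'
from h import *
snap('wrist','w2');snap('top','top2')
im=cv2.imread('pics/top2.png')[225:425,230:490]
cv2.imwrite('pics/c2.png',cv2.resize(im,None,fx=3,fy=3,interpolation=cv2.INTER_CUBIC))
E
```

```text
time: 5.15
eef_pos: [0.6506, -0.0167, 0.1788]
orientation: [-0.0, 0.707, 0.707, -0.0]
force: [0.1, 0.0, -0.6]
width: -0.0
time: 5.78
eef_pos: [0.4946, -0.0869, 0.1785]
orientation: [-0.0, 0.708, 0.706, -0.0]
force: [0.9, -0.5, 0.2]
width: 0.0242
```

View pics/w2.png

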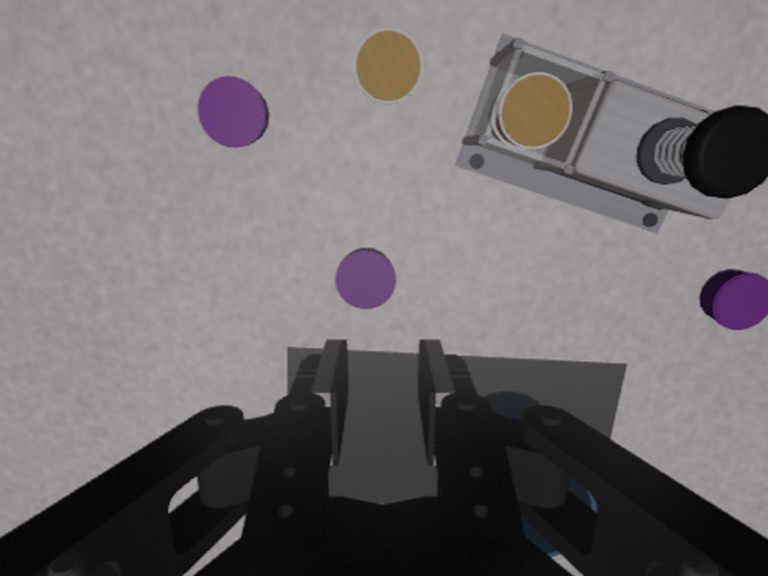

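The dispensed tub, with a gold lid, is on the counter at (388,66). The magazine still holds a tub at (537,110), which has dropped a step. The plunger is up, and the purple tubs are at (233,112) and (365,279).

```bash
python3 - <<'E'
from h import *
print('tub1',wray('w2',388,66,.018),'tub3 @39mm',wray('w2',537,110,.039),'purple',wray('w2',233,112,.018),wray('w2',365,279,.018))
E
python3 to.py 0.495 -0.025 0.09 1.571
```

```text
tub1 [0.4979 0.0305 0.018 ] tub3 @39mm [0.5834 0.0038 0.039 ] purple [0.402  0.0047 0.018 ] [ 0.4822 -0.1032  0.018 ]
t 5.875 pos [ 0.4973 -0.0868  0.1786] yaw 1.569 F [0.7 0.2 0.4] shift [ 6.18 -0.25  8.86] turn -0.002 tilt z [ 0.001 -0.    -1.   ]
```

```bash
python3 -m pendant '[[2.4,3,0,3,0],[2.4,6.2,0,6,0],[2.4,6.2,0,11,0],[2.4,6.2,0,15,0],[2.4,6.2,0,17.2,0]]';python3 -m pendant '[[2.4,0,0,0.1,0],[2.4,0.4,0,0.2,0],[2.4,0.8,0,0.2,0],[2.4,1.0,0,0.2,0],[2.4,1.0,0,0.2,0]]'; python3 to.py 0.495 0.235 0.005 1.571; python3 -c "
from h import *
snap('wrist','w3')"
```

```text
time: 6.5
eef_pos: [0.4967, -0.0237, 0.0037]
orientation: [-0.001, 0.707, 0.707, -0.001]
force: [0.5, 0.3, -0.1]
width: 0.0238
time: 7.12
eef_pos: [0.4972, -0.0145, 0.0047]
orientation: [0.001, 0.707, 0.707, 0.0]
force: [-0.4, -0.0, 0.6]
width: 0.0241
t 7.125 pos [ 0.4972 -0.0145  0.0047] yaw 1.57 F [-0.4 -0.   0.6] shift [24.95 -0.23 -0.04] turn -0.001 tilt z [ 0.001 -0.    -1.   ]
```

View pics/w3.png

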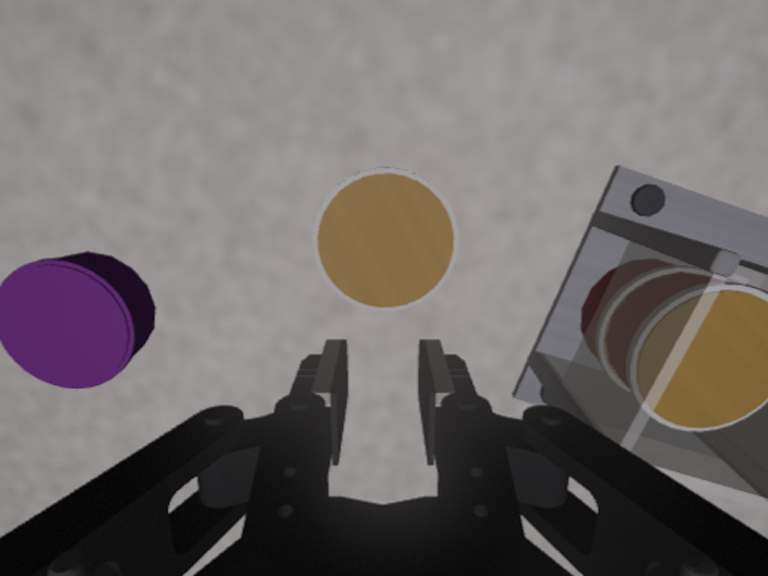

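The tub at (386,238) is centred ahead of the two fingertips, so I can push.

```bash
python3 -m pendant '[[2.4,0.7,0,0,0],[2.4,1.3,0,0,0],[2.4,1.9,0,0,0],[2.4,2.7,0,0,0],[2.4,3.7,0,0,0]]';python3 -m pendant '[[2.4,1.3,0,0,0],[2.4,2.6,0,0,0],[2.4,3.9,0,0,0],[2.4,5.2,-0.1,0,0],[2.4,6.5,-0.2,0,0]]'; python3 to.py 0.49 0.207 0.005 1.571; python3 -c "
from h import *
snap('wrist','w4')"
```

```text
time: 7.8
eef_pos: [0.4967, 0.0229, 0.0041]
orientation: [0.0, 0.708, 0.707, -0.0]
force: [0.4, 0.6, -0.3]
width: 0.0238
time: 8.43
eef_pos: [0.4947, 0.0883, 0.0041]
orientation: [0.0, 0.707, 0.707, -0.0]
force: [0.8, 0.4, 0.6]
width: 0.0241
t 8.425 pos [0.4947 0.0883 0.0041] yaw 1.57 F [0.8 0.4 0.6] shift [11.87 -0.48 -0.09] turn -0.001 tilt z [-0. -0. -1.]
```

View pics/w4.png

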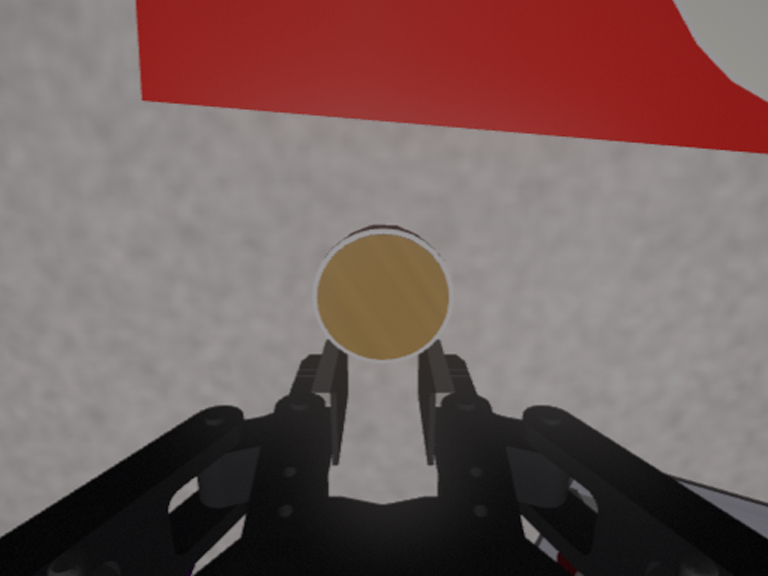

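The tub at (383,297) sits cradled between both fingertips, and the red mat's near edge lies ahead at about row 120. I continue the push.

```bash
python3 -m pendant '[[2.4,1.3,0,0,0],[2.4,2.6,-0.1,0,0],[2.4,3.9,-0.2,0,0],[2.4,5.2,-0.3,0,0],[2.4,6.5,-0.4,0,0]]';python3 -m pendant '[[2.4,1.3,0,0,0],[2.4,2.6,0,0,0],[2.4,3.8,0,0,0],[2.4,4.8,0,0,0],[2.4,5.4,0,0,0]]'; python3 -m pendant '[[2.4,0,0,0,0],[2.4,-1,0,0,0],[2.4,-3,0,0,0],[2.4,-5,0,-2,0],[2.4,-7,0,-8,0]]'; python3 -m pendant '[[2.4,-1,0,-3,0],[2.4,-2,0,-6,0],[2.4,-3,0,-9,0],[2.4,-3,0,-10,0],[2.4,-3,0,-10,0]]'; python3 -c "
from h import *
snap('wrist','w5');snap('top','top5');snap('scene','scene5')
im=cv2.imread('pics/top5.png')[225:425,230:490]
a=cv2.resize(im,(400,308)); b=cv2.resize(cv2.imread('pics/w5.png'),(400,300)); c=cv2.resize(cv2.imread('pics/scene5.png')[230:430,200:660],(690,290))
cv2.imwrite('pics/m5.png',np.vstack([np.hstack([a[:300],b]),np.pad(c,((0,0),(0,110),(0,0)))]))"
```

```text
time: 9.1
eef_pos: [0.4908, 0.1533, 0.0041]
orientation: [0.0, 0.707, 0.707, -0.0]
force: [0.2, -0.1, -0.6]
width: 0.0244
time: 9.72
eef_pos: [0.491, 0.207, 0.004]
orientation: [0.0, 0.707, 0.707, -0.0]
force: [-0.6, -0.9, -0.1]
width: 0.0238
time: 10.35
eef_pos: [0.4879, 0.1346, 0.0814]
orientation: [-0.002, 0.708, 0.706, -0.003]
force: [1.1, -0.7, 1.0]
width: 0.024
time: 10.98
eef_pos: [0.4911, 0.1063, 0.1834]
orientation: [0.0, 0.708, 0.707, 0.0]
force: [-0.1, -0.8, -0.5]
width: 0.0239
```

View pics/m5.png

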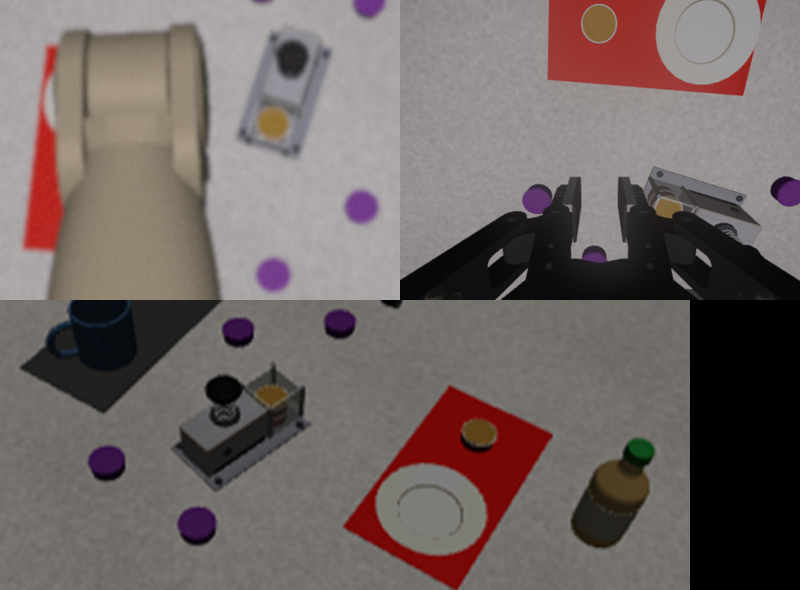

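The tub, at wrist (380,44) in full-size pixels, stands upright on the red mat. The plate is clear of it, the plunger is up and the magazine holds two tubs. I check the numbers and hand in.

```bash
python3 - <<'E'
from h import *
p=wray('w5',380,44,.018); a=-.08; d=p[:2]-[.559,.230]
print('tub1',p,'in mat',np.round([d[0]*np.cos(a)+d[1]*np.sin(a),-d[0]*np.sin(a)+d[1]*np.cos(a)],4))
A,B=[cv2.imread(f'pics/{n}.png').astype(int) for n in('scene0','scene5')]
D=cv2.medianBlur((abs(A-B).max(2)>40).astype('uint8')*255,5)
n,_,st,_=cv2.connectedComponentsWithStats(D); print([list(map(int,s)) for s in st[1:] if s[4]>40 and s[1]>150])
o=r.observe();print(o['time'],np.abs(o['qvel']).max().round(4)); r.finish_job()
E
```

```text
tub1 [0.4897 0.2366 0.018 ] in mat [-0.0696  0.001 ]
[[507, 312, 24, 23, 443]]
11.125 0.0048
the job is handed in; nothing more can be done
```

The job is done and handed in at about 11 s. I pressed the plunger right down once and let it come fully up, so one jam tub came out. I then pushed that tub about 206 mm along the counter with the two fingertips 24 mm apart, too narrow for the tub to be pinched.

- **Tub position:** the last pictures show it upright on the red mat, clear of the plate. I measured it at about (-70, +1) mm in the mat's frame, well inside the limits of ±111 and ±51 mm.
- **Dispenser:** the pictures show the plunger up and the two other tubs one step lower in the magazine.
- **Other objects:** comparing the scene camera's pictures from before and after showed one changed spot below the arm, where the tub now stands. The plate, mug and bottle therefore look unmoved. The sugar jar is only partly covered: the check ignored changes above row 150 of the picture, which left the jar in view but only coarsely tested.
- **Robot:** it was standing clear and nearly still at hand-in.

No check failed or disagreed, though the fixed overhead view of the mat was hidden by the arm at the end, so the final tub position rests on the wrist and scene cameras.

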